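# Snap a dust-hose clip shut with the bench pliers

## Task

First take the wooden offcut out from between the handles of the bench pliers and put it in the plywood scrap tray. Then stand the hose cuff with the two ears of its open clip between the jaws, push the loose handle until the clip snaps shut, and let the pliers spring open again. Finally stand the cuff upright, wholly on the black rubber pad with its clip still shut, and do not shift the other things on the table.

Things in the scene. Friction and masses are not known exactly. Their poses are not given: they have to be found in the camera images.
- pliers: Bench pliers lying flat, 225 mm long, dark steel, black grips, one handle held in a green cast clamp. Origin: on the table under the pivot. +x runs out along the jaws, the handles go to -x. Limbs fill heights 7 to 25 mm (pivot head to 31). Fixed jaw: x 7 to 75 mm, y -22 to -8 mm; fixed handle runs to x -153, y +30 mm. Moving jaw (14 mm thick) is on the +y side, its handle on the -y side.
- clamp (a point): Middle of the clamp's top, 32 mm above the table. The clamp fills pliers x -85 to -35, y +10 to +68 mm; its foot, 14 mm high, x -110 to -10, y +63 to +93 mm.
- pliers_arm (a joint): Angle of the moving limb about the upright pivot (rad): 0 open, grows as its handle is pushed towards the fixed one (clockwise from above), 0.60 stop, about 0.56 with the clip's shut ears in the jaws. A light spring opens it (2 to 4 N at the handle) whenever it is let go; the clip adds up to about 6 N at the handle until it snaps.
- handle_press (a point): Point on the outer (-y) side of the moving handle's grip, 123 mm from the pivot, 16 mm above the table; moves with the handle (open: at pliers x -78, y -94 mm, the bar lying at 44 degrees to the pliers' x axis). Push here towards the fixed handle, following the circle about the pivot. The handle is a straight bar 16 mm thick that ends about 33 mm farther out.
- mouth (a point): On the pliers' x axis, 55 mm from the pivot, 16 mm above the table: middle of the mouth when shut. Open, the mouth spans y -8 to about +38 mm at 50 mm from the pivot and is wider towards the tips.
- cuff: Grey rigid hose cuff, 0.2 to 0.35 kg: upright tube 56 mm outside diameter, 95 mm tall, on a foot disc 72 mm across, 5 mm thick. Origin: centre of the underside, z up. A metal clip of 36 mm outer radius circles it at heights 7 to 27 mm, hinged at x = -38 mm; a tongue by the ears reaches height 38 mm. The tube is clear to grip at heights 45 to 95 mm.
- ear_tip (a point): End of the clip's ears, on the cuff's x axis 66 mm from its centre, 17 mm up. Two flat ears, 8 mm thick, stick out from x = 30 to 66 mm: the fixed one at y +1 to +9 mm; the hinged one at y -9 to -1 mm when shut, its tip up to 19 mm farther to -y when open. For pressing, this point belongs in the mouth, 25 to 72 mm (best 50) from the pivot, ears pointing at the pivot.
- clip (a joint): Angle of the clip's hinged half (rad): 0 open, 0.18 shut. Slight friction keeps it where it is; from about 0.05 it resists (up to 15 N at the ears), goes over the snap at about 0.13, is then pulled to 0.18 and stays shut.
- offcut: Softwood offcut, 60 x 40 x 70 mm (x, y, z), standing between the open handles; about 80 g. Origin: centre of the underside.
- scrap_tray: Open plywood tray fixed on the table, 130 x 130 mm outside, 35 mm high, walls and floor 5 mm. Origin: centre of the underside, x and y along its sides.
- pad: Black rubber pad fixed on the table, 140 x 140 mm, 4 mm thick. Origin: centre of the underside.
- wax_tin: Bystander, leave alone: round metal tin, 80 mm diameter, 55 mm tall. Origin: centre of the underside.
- glue: Bystander, leave alone: white glue bottle, 58 mm diameter, 150 mm tall. Origin: centre of the underside.
- spray: Bystander, leave alone: spray can, 56 mm diameter, 160 mm tall. Origin: centre of the underside.
- mug: Bystander, leave alone: white mug, 76 mm diameter, 90 mm tall, handle towards its +y. Origin: centre of the underside.
- block: Bystander, leave alone: flat wooden block, 120 x 70 x 45 mm (x, y, z). Origin: centre of the underside.
- tape: Bystander, leave alone: tape measure standing on edge, 70 x 38 x 65 mm. Origin: centre of the underside.
- spanner: Bystander, leave alone: steel spanner, 190 mm long along its x axis, lying flat. Origin: centre of the underside.
There are look-alikes about, which are no part of the job. What is shaped like the offcut but pink or purple is not meant.

How it is judged:
By the outcome, as a careful person would: the job done as asked, in the order asked, and still so for the second after the job is handed in, with the robot touching nothing.
It also fails if it takes over 72 s, if anything falls off the work surface, if the arm or the gripper's body presses on something with over 40 N, if the wrist force passes 120 N, or if a joint passes its speed limit or range.

## Robot

A 6-joint arm with a two-finger parallel gripper is mounted at the origin on the work surface. World frame = base frame: x ahead of the robot, y to its left, z up, the work surface at z = 0. Lengths are in m, angles in rad, forces in N, time in s.
With the tool pointing down it reaches from about 0.35 to 0.775 m from the base axis. Payload 5.5 kg.
Tool frame: the origin (TCP) lies at the very end of the fingers, on their centre line; the grasp point (between the pads) lies 19 mm behind it (bot.tcp_to_grasp is the distance from the TCP to the grasp point, in m); z points along the fingers, y is the line along which they close (so a half turn about z gives the same grasp; the last joint's range is limited). The gripper opens to 85 mm and grips with 20 to 120 N. Pads are 22 mm wide; open, the fingers measure 114 mm over their backs; the gripper's body (76 mm by 85 mm) begins 54 mm behind the grasp point. The pads swing forward as they close: fully open they stand 13 mm farther back than shut.
Start: joints at [-1.326, 0.313, 0.046, 1.304, 0, 1.431], TCP at [0.216, -0.533, 0.231] pointing down, gripper open.
Joint ranges: [-2.76, 2.76], [-0.86, 1.69], [-1.03, 1.26], [-2.2, 2.34], [-1.47, 1.5], [-3.14, 3.14]. Speed limits (rad/s): [2.57, 2.57, 3.14, 3.14, 3.14, 3.14].

## Interface

Orientations are given as a unit quaternion [x, y, z, w].
In Python, from bench import bot gives the robot as it stands. The module is installed in compiled form; this text tells all that it offers.
- The arm moves only by the tool play_rows, never from a script. Its argument "steps" is a list of rows, each a list of 7 numbers: the shift along the tool's x, y, z in m, then the turn, a rotation vector about the tool's x, y, z in rad, then the opening, from -1 (shut) to 1 (fully open). In form: [[tx, ty, tz, wx, wy, wz, jaw], ...]. A call has 1 to 10 rows; each row is the pose to reach, as a shift and turn from the pose commanded when the call began, along the tool's axes at that moment; what a row does not reach only later rows make up. A row lasts 1/12 s, in which the tool goes at most 41.7 mm and 7.16 degrees, less where a joint would pass 70% of its speed; a pose out of reach is approached as far as the arm can. A call with a gripper value outside its range is refused whole. The fingers move at their own pace and stop on an object; "grip_force" is the grip in N (left out, the last holds). Time passes only in rows, so rows that repeat a pose let the fingers close. It gives the time, the measured TCP pose, the force, the opening and the grip force at its end, in the units of the state.
- bot.sense(): the state, without advancing time (a new reading comes with each control period).
- bot.snapshot(name): name is "side" or "top" or "wrist"; returns the picture (480x640x3 uint8, blue, green, red); there is no depth.
- bot.camera_params(name): a dict with "vfov" (degrees; the focal length in pixels is half the picture's height over the tangent of half this angle, whatever the lens; pixels are square), "cx", "cy" (the principal point, pixels), "T" (4x4, takes a point from camera to world coordinates). Camera axes: x right, y up, looking along -z (the intrinsics and any distortion apply to the point x, -y, -z); pixel columns grow to the right and rows downward; lengths in m; the calibration is good to about 2 mm. A picture is of the moment at which its call begins: read the wrist's pose just before it. camera_params takes no time and is no camera call; for the wrist camera it gives the pose at the moment of the call.
- bot.close_job(): hands the job in; it is judged then, once.
The state is a dict: "time_s": time; "q": joint angles; "qd": joint speeds; "joint_efforts": joint torques, N m; "position": TCP position; "ee_rot": TCP orientation; "wrist_force": force on the tool from outside, world axes, zero at the start; "moment": the same for the moment, N m; "width": finger opening in m; "grasp_force": force on a finger pad.
Only numpy, scipy, OpenCV 4.12 (cv2) and the standard library are available. Lean on these libraries where they do the work, as an engineer would, in place of code of your own. Each camera call takes 0.05 s, during which the arm holds its last target. There are 200 camera calls.

## Working session

There is one attempt and no reset: what is moved stays moved. The work goes in short steps, Python scripts to look and compute and a tool call to move; the robot and the scene stay as the last step left them, time stands still between calls to the robot, and variables do not carry over. Pictures are saved under pics/ and viewed, at most 10 in all, crops included, and the job is handed in when it is done.

Besides the shell and the picture viewer there is one more tool, called after "Call:" by a JSON object that holds its "name" and its "arguments". play_rows: Moves the arm, as the interface text tells. Its arguments: {"type":"object","properties":{"steps":{"type":"array"},"grip_force":{"type":"number"}},"required":["steps"]}

```bash
mkdir -p pics; ls; python3 - <<'E'
from bench import bot
import cv2,numpy as np
a=bot.snapshot("top");b=bot.snapshot("side")
cv2.imwrite("pics/top.png",a);cv2.imwrite("pics/side.png",b)
np.set_printoptions(precision=4,suppress=True)
for n in("top","side","wrist"):print(n,bot.camera_params(n))
print(bot.sense(),bot.tcp_to_grasp)
E
```

```text
pics
top {'vfov': 49.381374314295485, 'cx': 315.81842146117367, 'cy': 237.85922001107247, 'T': array([[-0.0166,  0.9961, -0.0869,  0.4323],
       [-0.9996, -0.0184, -0.0197, -0.018 ],
       [-0.0212,  0.0865,  0.996 ,  1.3611],
       [ 0.    ,  0.    ,  0.    ,  1.    ]])}
side {'vfov': 53.84558477303567, 'cx': 316.63755634299815, 'cy': 234.15326572084987, 'T': array([[-0.9414,  0.1844, -0.2825,  0.2221],
       [-0.3373, -0.5326,  0.7763,  0.9062],
       [-0.0073,  0.826 ,  0.5636,  0.7347],
       [ 0.    ,  0.    ,  0.    ,  1.    ]])}
wrist {'vfov': 63.18933412361998, 'cx': 320.5066079287528, 'cy': 231.05305625737077, 'T': array([[ 0.3757,  0.889 ,  0.2618,  0.2829],
       [-0.9267,  0.3613,  0.1032, -0.507 ],
       [-0.0029, -0.2814,  0.9596,  0.3727],
       [ 0.    ,  0.    ,  0.    ,  1.    ]])}
{'time_s': 0.1, 'q': array([-1.3256,  0.3139,  0.0451,  1.3036,  0.    ,  1.4312]), 'qd': array([-0.0007,  0.0002,  0.0033, -0.0009,  0.001 ,  0.0001]), 'joint_efforts': array([  0.0017, -48.1728,  29.9243,   0.0127,  -0.0002,  -0.    ]), 'position': array([ 0.2157, -0.5325,  0.2305]), 'ee_rot': array([ 0.9815,  0.1912, -0.    , -0.0008]), 'wrist_force': array([ 0.4556, -0.0844, -1.1072]), 'moment': array([ 0.0157, -0.0012,  0.0017]), 'grasp_force': 0.0, 'width': 0.08501248510826197} 0.0187
```

View pics/top.png

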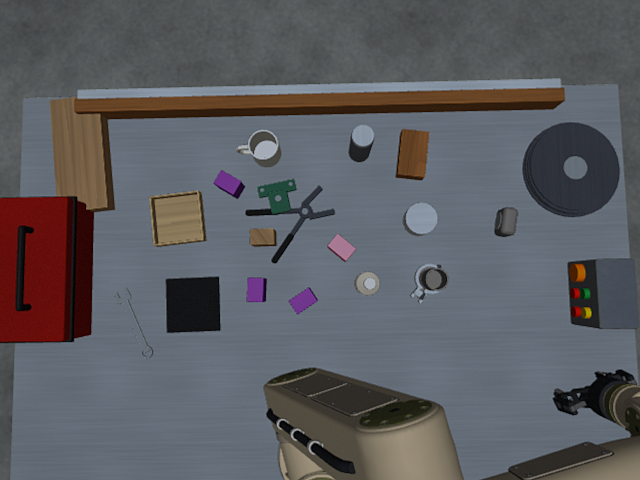

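View pics/side.png

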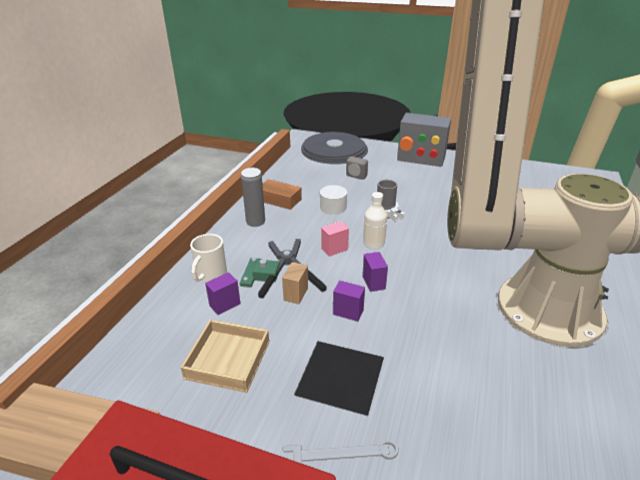

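Candidates for the offcut (top view): tan block (262,237) between the handles, purple ones (228,183), (257,289), (302,300), and pink (341,247). I choose the tan one. The cuff is the dark tube with metal ears at (432,278), with the mug, tape and glue cap clearly different. Next I take coarse measurements and a close crop.

```bash
cat > h.py <<'E'
import numpy as np,cv2
from bench import bot
np.set_printoptions(precision=4,suppress=True)
def ray(P,uv):
    f=240/np.tan(np.radians(P["vfov"])/2);T=P["T"]
    d=T[:3,:3]@np.array([(uv[0]-P["cx"])/f,-(uv[1]-P["cy"])/f,-1]);return T[:3,3],d/np.linalg.norm(d)
def plane(P,uv,z):
    o,d=ray(P,uv);return o+d*(z-o[2])/d[2]
def tri(P1,a,P2,b):
    o1,d1=ray(P1,a);o2,d2=ray(P2,b)
    s=np.linalg.lstsq(np.c_[d1,-d2],o2-o1,rcond=None)[0]
    p,q=o1+s[0]*d1,o2+s[1]*d2;return (p+q)/2,np.linalg.norm(p-q)
def proj(P,X):
    f=240/np.tan(np.radians(P["vfov"])/2);T=P["T"]
    c=T[:3,:3].T@(np.asarray(X)-T[:3,3]);return np.array([P["cx"]+f*c[0]/-c[2],P["cy"]-f*c[1]/-c[2]])
E
python3 - <<'E'
from h import *
P=bot.camera_params("top");S=bot.camera_params("side")
t=cv2.imread("pics/top.png");s=cv2.imread("pics/side.png")
for n,uv,z in[("offcut",(262,237),.07),("pivot",(305,211),.031),("cuff",(434,277),.095),("tray",(177,218),.035),("pad",(193,304),.004),("jawfix?",(334,212),.016),("jaw",(320,188),.016),("fixh",(248,212),.016),("movh",(275,260),.016),("clamp",(278,195),.032)]:
    print(n,plane(P,uv,z))
c=cv2.resize(t[165:330,215:465],None,fx=3.2,fy=3.2,interpolation=cv2.INTER_CUBIC)
cv2.imwrite("pics/c1.png",c)
# pad corners, check two-view
for n,im,C in(("top",t,P),("side",s,S)):
    m=(im.max(2)<45).astype(np.uint8)
    for q in cv2.findContours(m,0,2)[0]:
        if 1500<cv2.contourArea(q)<9000:
            r=cv2.approxPolyDP(q,.04*cv2.arcLength(q,1),1)[:,0]
            print(n,[ (tuple(map(int,p)),plane(C,p,.004)[:2].round(3)) for p in r])
E
```

```text
offcut [0.5496 0.1415 0.07  ]
pivot [0.6181 0.035  0.031 ]
cuff [ 0.4429 -0.2759  0.095 ]
tray [0.6059 0.3647 0.035 ]
pad [0.3844 0.3304 0.004 ]
jawfix? [ 0.6162 -0.0397  0.016 ]
jaw [ 0.68   -0.0044  0.016 ]
fixh [0.6205 0.1842 0.016 ]
movh [0.4942 0.115  0.016 ]
clamp [0.661 0.104 0.032]
top [((633, 377), array([ 0.184, -0.784])), ((596, 372), array([ 0.198, -0.693])), ((553, 399), array([ 0.132, -0.582])), ((615, 422), array([ 0.074, -0.732])), ((608, 400), array([ 0.128, -0.718]))]
top [((218, 277), array([0.453, 0.265])), ((166, 280), array([0.448, 0.401])), ((167, 331), array([0.316, 0.398])), ((219, 329), array([0.319, 0.263]))]
```

View pics/c1.png

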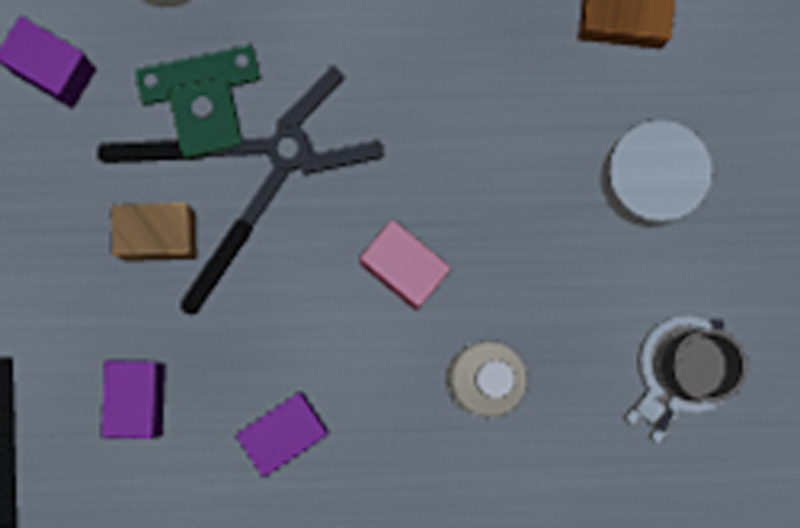

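The crop confirms the tan offcut between the handles, with the pink and purple blocks elsewhere. The cuff's ears point lower left. Now I move the wrist camera over the scene.

Call:
{"name": "play_rows", "arguments": {"steps": [[0.45,-0.28,-0.07,0,0,-2.757,1],[0.45,-0.28,-0.07,0,0,-2.757,1],[0.45,-0.28,-0.07,0,0,-2.757,1],[0.45,-0.28,-0.07,0,0,-2.757,1],[0.45,-0.28,-0.07,0,0,-2.757,1],[0.45,-0.28,-0.07,0,0,-2.757,1],[0.45,-0.28,-0.07,0,0,-2.757,1],[0.45,-0.28,-0.07,0,0,-2.757,1],[0.45,-0.28,-0.07,0,0,-2.757,1],[0.45,-0.28,-0.07,0,0,-2.757,1]]}}

```text
time_s: 0.93
position: [0.4596, -0.1971, 0.2859]
ee_rot: [0.682, 0.731, -0.0, -0.0]
wrist_force: [0.7, -0.2, -0.5]
width: 0.0855
grasp_force: 0.0
```

Call:
{"name": "play_rows", "arguments": {"steps": [[0.09,0.07,-0.01,0,0,-1.5,1],[0.09,0.07,-0.01,0,0,-1.5,1],[0.09,0.07,-0.01,0,0,-1.5,1],[0.09,0.07,-0.01,0,0,-1.5,1],[0.09,0.07,-0.01,0,0,-1.5,1],[0.09,0.07,-0.01,0,0,-1.5,1],[0.09,0.07,-0.01,0,0,-1.5,1],[0.09,0.07,-0.01,0,0,-1.5,1],[0.09,0.07,-0.01,0,0,-1.5,1],[0.09,0.07,-0.01,0,0,-1.5,1]]}}

```text
time_s: 1.77
position: [0.5229, -0.1046, 0.2953]
ee_rot: [0.125, 0.992, 0.0, -0.001]
wrist_force: [0.5, 0.8, 0.3]
width: 0.0851
grasp_force: 0.0
```

Call:
{"name": "play_rows", "arguments": {"steps": [[0,0,0,0,0,-0.25,1],[0,0,0,0,0,-0.25,1],[0,0,0,0,0,-0.25,1],[0,0,0,0,0,-0.25,1],[0,0,0,0,0,-0.25,1]]}}

```text
time_s: 2.18
position: [0.523, -0.1047, 0.2956]
ee_rot: [0.005, 1.0, 0.0, -0.0]
wrist_force: [-0.1, 1.0, -0.6]
width: 0.0852
grasp_force: 0.0
```

```bash
python3 - <<'E'
from h import *
import pickle
p=bot.camera_params("wrist");a=bot.snapshot("wrist");s=bot.sense()
print(s["position"],s["ee_rot"],s["q"],s["time_s"])
cv2.imwrite("pics/w1.png",a);pickle.dump(p,open("w1.pkl","wb"))
E
```

```text
[ 0.523  -0.1047  0.2957] [ 0.0047  1.      0.     -0.0002] [-0.3482  0.2222  0.081   1.43   -0.0001 -0.3388] 2.2333
```

Call:
{"name": "play_rows", "arguments": {"steps": [[0,0.15,0,0,0,0,1],[0,0.15,0,0,0,0,1],[0,0.15,0,0,0,0,1],[0,0.15,0,0,0,0,1],[0,0.15,0,0,0,0,1],[0,0.15,0,0,0,0,1]]}}

```text
time_s: 2.73
position: [0.524, 0.0466, 0.2959]
ee_rot: [0.003, 1.0, -0.0, 0.0]
wrist_force: [-0.7, 0.6, 0.3]
width: 0.0853
grasp_force: 0.0
```

```bash
python3 - <<'E'
from h import *
import pickle
p=bot.camera_params("wrist");a=bot.snapshot("wrist");s=bot.sense()
print(s["position"],s["ee_rot"],s["q"],s["time_s"])
cv2.imwrite("pics/w2.png",a);pickle.dump(p,open("w2.pkl","wb"))
b=cv2.imread("pics/w1.png")
cv2.imwrite("pics/w12.png",cv2.resize(np.vstack([b,a]),None,fx=.625,fy=.625,interpolation=cv2.INTER_AREA))
E
```

```text
[0.5241 0.0455 0.2958] [ 0.0033  1.     -0.0003  0.    ] [-0.0657  0.2073  0.0624  1.4259 -0.0005 -0.0592] 2.7833
```

View pics/w1.png

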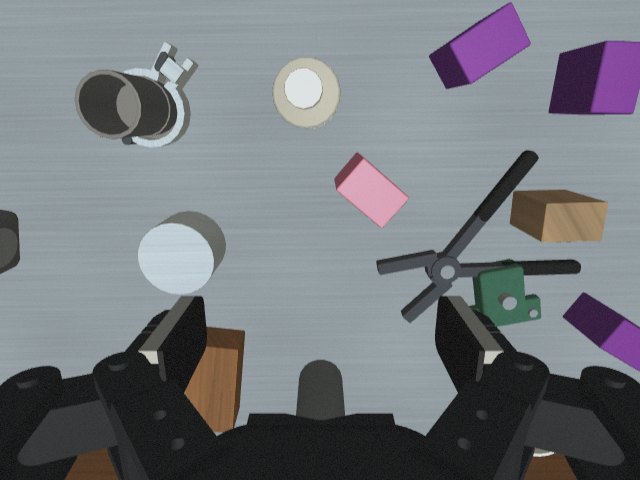

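View pics/w2.png

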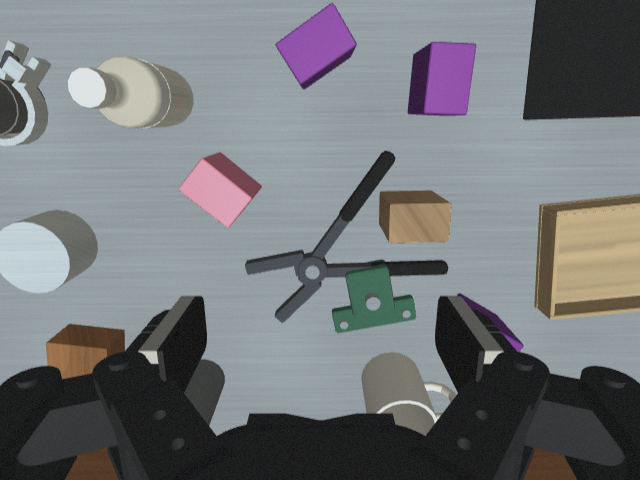

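The wrist views show the pliers pivot at w1 (447,271) and w2 (313,271). The offcut's top face is around w1 (577,220) and w2 (420,223), and the tray is at w2 (590,255). Measuring from the two views.

```bash
python3 - <<'E'
from h import *
import pickle
W=[pickle.load(open(f"w{i}.pkl","rb")) for i in(1,2)];I=[cv2.imread(f"pics/w{i}.png") for i in(1,2)]
X=[]
for im,box in zip(I,[(500,180,115,70),(370,180,90,70)]):
    x,y,w,h=box;c=cv2.cvtColor(im[y:y+h,x:x+w],cv2.COLOR_BGR2HSV)
    m=((c[...,0]>5)&(c[...,0]<25)&(c[...,1]>80)).astype(np.uint8)
    q=max(cv2.findContours(m,0,2)[0],key=cv2.contourArea)
    a=cv2.approxPolyDP(cv2.convexHull(q),2.5,1)[:,0]+[x,y];print("offcut hull",a.tolist());X.append(a)
print("pivot",tri(W[0],(447,271),W[1],(313,271)))
# lower-left, lower-right, and rightmost-upper corner of top face
pk=lambda a,f:a[np.argmax(a@np.array(f))]
for f in[(1,1),(-.5,1),(1,-.6)]:
    a,b=pk(X[0],f),pk(X[1],f);print(a,b,tri(W[0],a,W[1],b))
piv=tri(W[0],(447,271),W[1],(313,271))[0][:2]
th=np.radians(-90+11)
for k in(0,1):
    g=I[k];m=(g.max(2)<100).astype(np.uint8)
    h=[q for q in cv2.findContours(m,0,1)[0] if cv2.pointPolygonTest(q,((447,313)[k],257),False)>=-8]
    q=max(h,key=cv2.contourArea)[:,0]
    w=np.array([plane(W[k],u,.025)[:2] for u in q])-piv
    t=th
    for _ in range(4):
        ex=np.array([np.cos(t),np.sin(t)]);ey=np.array([-ex[1],ex[0]])
        l=np.c_[w@ex,w@ey]
        s=l[(l[:,0]>.03)&(l[:,0]<.068)&(abs(l[:,1]+.008)<.005)]
        p=np.polyfit(s[:,0],s[:,1],1);t+=np.arctan(p[0])
    print("view",k,"axis deg",np.degrees(t),"edge y",p,len(s),"jaw tip x",l[(l[:,1]<-.008)&(l[:,1]>-.022)][:,0].max(),"fixed end",l[np.argmin(l@[1,-.1])],"mov end",l[np.argmin(l@[.7,.7])])
E
```

```text
offcut hull [[607, 203], [600, 239], [542, 241], [510, 223], [513, 194], [517, 191], [564, 190]]
offcut hull [[450, 203], [447, 240], [389, 241], [379, 223], [381, 192], [431, 191]]
pivot (array([0.6207, 0.0369, 0.0267]), np.float64(0.00017178957521461608))
[600 239] [447 240] (array([0.5709, 0.171 , 0.0694]), np.float64(0.00013298579004734256))
[542 241] [389 241] (array([0.5718, 0.1134, 0.0699]), np.float64(0.0005834866707347572))
[607 203] [450 203] (array([0.534 , 0.1706, 0.0694]), np.float64(0.0008874194424299912))
view 0 axis deg -78.8411266487527 edge y [ 0.     -0.0116] 33 jaw tip x 0.34874731644121015 fixed end [-0.2207  0.3556] mov end [-0.1043 -0.1134]Traceback (most recent call last):
  File "<stdin>", line 27, in <module>
    raise TypeError("expected non-empty vector for x")
TypeError: expected non-empty vector for x
```

Offcut: centre (0.552, 0.142), top 0.069, aligned with the axes; this agrees with the text. Grasping it.

Call:
{"name": "play_rows", "arguments": {"steps": [[-0.028,0.0965,0.05,0,0,0,1],[-0.028,0.0965,0.05,0,0,0,1],[-0.028,0.0965,0.1,0,0,0,1],[-0.028,0.0965,0.14,0,0,0,1],[-0.028,0.0965,0.18,0,0,0,1],[-0.028,0.0965,0.215,0,0,0,1],[-0.028,0.0965,0.24,0,0,0,1],[-0.028,0.0965,0.255,0,0,0,1],[-0.028,0.0965,0.255,0,0,0,1]]}}

```text
time_s: 3.53
position: [0.549, 0.1395, 0.0358]
ee_rot: [0.005, 1.0, -0.001, -0.005]
wrist_force: [-0.9, -0.0, -0.6]
width: 0.0853
grasp_force: 0.0
```

Call:
{"name": "play_rows", "arguments": {"grip_force": 30, "steps": [[0,0,0,0,0,0,-1],[0,0,0,0,0,0,-1],[0,0,0,0,0,0,-1],[0,0,0,0,0,0,-1],[0,0,0,0,0,0,-1],[0,0,0,0,0,0,-1]]}}

```text
time_s: 4.03
position: [0.5547, 0.1414, 0.043]
ee_rot: [0.004, 1.0, -0.0, 0.002]
wrist_force: [0.8, -1.4, 6.8]
width: 0.0597
grasp_force: 35.2
```

Call:
{"name": "play_rows", "arguments": {"steps": [[0,0,-0.04,0,0,0,-1],[0,0,-0.08,0,0,0,-1],[0,0,-0.12,0,0,0,-1],[0,0,-0.12,0,0,0,-1]]}}

```text
time_s: 4.37
position: [0.5573, 0.1423, 0.1699]
ee_rot: [0.003, 1.0, 0.001, 0.007]
wrist_force: [1.1, 0.3, -0.4]
width: 0.0593
grasp_force: 34.4
```

```bash
python3 - <<'E'
from h import *
t=cv2.imread("pics/top.png");s=cv2.imread("pics/side.png");P=bot.camera_params("top");S=bot.camera_params("side")
for n,im,C,(x,y,w,h) in(("top",t,P,(140,180,75,75)),("side",s,S,(175,312,102,85))):
    c=cv2.cvtColor(im[y:y+h,x:x+w],cv2.COLOR_BGR2HSV)
    m=((c[...,0]>5)&(c[...,0]<30)&(c[...,1]>60)).astype(np.uint8)
    q=max(cv2.findContours(m,0,2)[0],key=cv2.contourArea)
    a=cv2.approxPolyDP(cv2.convexHull(q),3,1)[:,0]+[x,y]
    print(n,[(tuple(map(int,p)),plane(C,p,.035)[:2].round(3).tolist()) for p in a])
print(bot.sense()["position"],bot.sense()["width"])
E
```

```text
top [((201, 193), [0.67, 0.303]), ((205, 240), [0.548, 0.292]), ((154, 245), [0.537, 0.424]), ((150, 196), [0.665, 0.435])]
side [((210, 320), [0.676, 0.313]), ((267, 330), [0.552, 0.3]), ((268, 343), [0.535, 0.331]), ((246, 391), [0.525, 0.447]), ((183, 378), [0.646, 0.46]), ((181, 367), [0.664, 0.439])]
[0.5573 0.1423 0.1699] 0.059335829872181715
```

Call:
{"name": "play_rows", "arguments": {"steps": [[-0.01,0.04,0,0,0,0,-1],[-0.02,0.08,0,0,0,0,-1],[-0.03,0.12,0,0,0,0,-1],[-0.04,0.16,0,0,0,0,-1],[-0.047,0.195,0,0,0,0,-1],[-0.053,0.215,0,0,0,0,-1],[-0.054,0.223,0,0,0,0,-1],[-0.054,0.223,0,0,0,0,-1]]}}

```text
time_s: 5.03
position: [0.6079, 0.3662, 0.1601]
ee_rot: [0.002, 1.0, -0.0, -0.0]
wrist_force: [-0.1, -0.3, -1.9]
width: 0.0596
grasp_force: 34.3
```

Call:
{"name": "play_rows", "arguments": {"steps": [[0,0,0.035,0,0,0,-1],[0,0,0.07,0,0,0,-1],[0,0,0.095,0,0,0,-1],[0,0,0.108,0,0,0,-1],[0,0,0.113,0,0,0,-1],[0,0,0.113,0,0,0,-1],[0,0,0.113,0,0,0,-1]]}}

```text
time_s: 5.62
position: [0.6082, 0.3624, 0.0484]
ee_rot: [0.004, 1.0, -0.0, -0.0]
wrist_force: [-0.2, 0.6, -1.2]
width: 0.0593
grasp_force: 35.2
```

Call:
{"name": "play_rows", "arguments": {"steps": [[0,0,0,0,0,0,1],[0,0,0,0,0,0,1],[0,0,0,0,0,0,1],[0,0,0,0,0,0,1],[0,0,-0.03,0,0,0,1],[0,0,-0.07,0,0,0,1],[0,0,-0.11,0,0,0,1],[0,0,-0.15,0,0,0,1],[0,0,-0.19,0,0,0,1],[0,0,-0.21,0,0,0,1]]}}

```text
time_s: 6.45
position: [0.6093, 0.3648, 0.2643]
ee_rot: [0.003, 1.0, 0.002, 0.004]
wrist_force: [0.7, 0.9, 0.4]
width: 0.0855
grasp_force: 0.0
```

Call:
{"name": "play_rows", "arguments": {"steps": [[0.035,-0.364,0,0,0,0,1],[0.035,-0.364,0,0,0,0,1],[0.035,-0.364,0,0,0,0,1],[0.035,-0.364,0,0,0,0,1],[0.035,-0.364,0,0,0,0,1],[0.035,-0.364,0,0,0,0,1],[0.035,-0.364,0,0,0,0,1],[0.035,-0.364,0,0,0,0,1],[0.035,-0.364,0,0,0,0,1],[0.035,-0.364,0,0,0,0,1]]}}

```text
time_s: 7.28
position: [0.5704, -0.0051, 0.2581]
ee_rot: [0.007, 1.0, -0.001, 0.0]
wrist_force: [1.3, -0.0, -0.2]
width: 0.0854
grasp_force: 0.0
```

```bash
python3 - <<'E'
from h import *
import pickle
p=bot.camera_params("wrist");a=bot.snapshot("wrist");s=bot.sense()
print(s["position"],s["ee_rot"],s["time_s"])
cv2.imwrite("pics/w3.png",a);pickle.dump(p,open("w3.pkl","wb"))
E
```

```text
[ 0.5706 -0.0026  0.2581] [ 0.006   1.     -0.0002  0.0002] 7.3333
```

Call:
{"name": "play_rows", "arguments": {"steps": [[0.133,-0.25,-0.03,0,0,0,1],[0.133,-0.25,-0.03,0,0,0,1],[0.133,-0.25,-0.03,0,0,0,1],[0.133,-0.25,-0.03,0,0,0,1],[0.133,-0.25,-0.03,0,0,0,1],[0.133,-0.25,-0.03,0,0,0,1],[0.133,-0.25,-0.03,0,0,0,1],[0.133,-0.25,-0.03,0,0,0,1]]}}

```text
time_s: 8.0
position: [0.4348, -0.2527, 0.2887]
ee_rot: [0.006, 1.0, -0.001, 0.0]
wrist_force: [0.4, 0.2, 0.4]
width: 0.0852
grasp_force: 0.0
```

```bash
python3 - <<'E'
from h import *
import pickle
p=bot.camera_params("wrist");a=bot.snapshot("wrist");s=bot.sense()
print(s["position"],s["ee_rot"],s["time_s"])
cv2.imwrite("pics/w4.png",a);pickle.dump(p,open("w4.pkl","wb"))
b=cv2.imread("pics/w3.png")
p3=pickle.load(open("w3.pkl","rb"));u=proj(p3,(.62,.037,.027));print(u)
x=int(np.clip(u[0]-130,0,380));l=b[90:350,x:x+260]
print("crop x0",x)
v=proj(p,(.44,-.275,.05));print(v);y=int(np.clip(v[1]-130,0,220));x2=int(np.clip(v[0]-130,0,380));print("crop2",x2,y)
r=a[y:y+260,x2:x2+260]
cv2.imwrite("pics/c2.png",cv2.resize(np.hstack([l,r]),(800,400),interpolation=cv2.INTER_CUBIC))
E
```

```text
[ 0.4357 -0.2505  0.2884] [ 0.0053  1.     -0.0004  0.0005] 8.05
[364.2629 241.1055]
crop x0 234
[299.4668 196.8102]
crop2 169 66
```

View pics/c2.png

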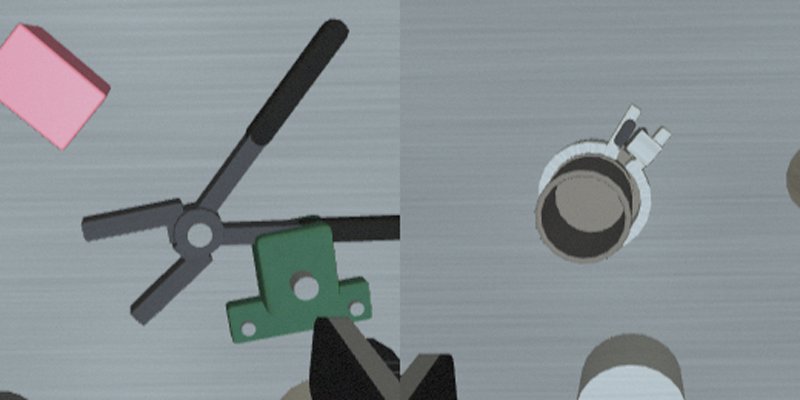

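The left half of the crop shows the pliers' pivot at (200,235), with the fixed jaw to the left and slightly down. The right half shows the cuff's rim centre at (585,216), the fixed ear tip at (634,108) and the splayed ear tip at (667,130).

```bash
cat > m.py <<'E'
from h import *
import pickle
W={i:pickle.load(open(f"w{i}.pkl","rb")) for i in(1,2,3,4)};I={i:cv2.imread(f"pics/w{i}.png") for i in W}
# pliers
px3=lambda c:(234+c[0]/1.538,90+c[1]/1.538)
for n,c,z in[("pivot",(200,235),.031),("jaw inner tip",(86,241),.025),("jaw inner base",(170,222),.025),("jaw outer tip",(83,219),.025),("mov end",(340,22),.025)]:
    print(n,plane(W[3],px3(c),z))
print("pivot tri",tri(W[3],px3((200,235)),W[1],(447,271)))
# jaw inner edge
g=cv2.cvtColor(I[3],6)
piv=plane(W[3],px3((200,235)),.031)[:2]
for t0 in(-79,):
    t=np.radians(t0)
    for _ in range(4):
        ex=np.array([np.cos(t),np.sin(t)]);ey=np.array([-ex[1],ex[0]]);E=[]
        for x in np.linspace(.03,.068,25):
            ys=np.linspace(-.03,.004,120)
            v=[]
            for y in ys:
                u=proj(W[3],[*(piv+x*ex+y*ey),.025]);v.append(cv2.getRectSubPix(g,(1,1),(float(u[0]),float(u[1])))[0,0])
            d=np.diff(cv2.GaussianBlur(np.float32(v)[None],(9,1),2)[0]);E.append((x,ys[np.argmax(d)],ys[np.argmin(d)]))
        E=np.array(E);p=np.polyfit(E[:,0],E[:,1],1);po=np.polyfit(E[:,0],E[:,2],1);t+=np.arctan(p[0])
    print("axis",np.degrees(t),"inner y",np.median(E[:,1]),E[:,1].std(),"outer",np.median(E[:,2]),po)
print("fixed outer handle", )
# cuff
px4=lambda c:(169+(c[0]-400)/1.538,66+c[1]/1.538)
for n,c,z in[("rim",(585,216),.095),("fix tip",(634,108),.027),("fix base L",(609,148),.027),("hinge tip",(667,130),.027)]:
    print(n,plane(W[4],px4(c),z))
E
python3 m.py
```

```text
pivot [0.6205 0.0364 0.031 ]
jaw inner tip [ 0.6257 -0.038   0.025 ]
jaw inner base [0.6133 0.0173 0.025 ]
jaw outer tip [ 0.6105 -0.0395  0.025 ]
mov end [0.4903 0.1178 0.025 ]
pivot tri (array([0.6217, 0.0371, 0.0258]), np.float64(0.0009658036375167805))
axis -78.80912523444944 inner y -0.009428571428571425 0.00023808761892570978 outer -0.026285714285714284 [-0.0057 -0.026 ]
fixed outer handle
rim [ 0.4395 -0.2815  0.095 ]
fix tip [ 0.3829 -0.2529  0.027 ]
fix base L [ 0.4086 -0.2698  0.027 ]
hinge tip [ 0.3973 -0.2312  0.027 ]
```

Call:
{"name": "play_rows", "arguments": {"steps": [[-0.004,-0.031,0.04,0,0,0,1],[-0.004,-0.031,0.08,0,0,0,1],[-0.004,-0.031,0.12,0,0,0,1],[-0.004,-0.031,0.16,0,0,0,1],[-0.004,-0.031,0.195,0,0,0,1],[-0.004,-0.031,0.22,0,0,0,1],[-0.004,-0.031,0.235,0,0,0,1],[-0.004,-0.031,0.236,0,0,0,1],[-0.004,-0.031,0.236,0,0,0,1]]}}

```text
time_s: 8.8
position: [0.4403, -0.2778, 0.0511]
ee_rot: [0.002, 1.0, 0.001, -0.001]
wrist_force: [0.4, -0.1, 1.0]
width: 0.0852
grasp_force: 0.0
```

Call:
{"name": "play_rows", "arguments": {"grip_force": 45, "steps": [[0,0,0,0,0,0,-1],[0,0,0,0,0,0,-1],[0,0,0,0,0,0,-1],[0,0,0,0,0,0,-1],[0,0,0,0,0,0,-1],[0,0,0,0,0,0,-1]]}}

```text
time_s: 9.3
position: [0.4414, -0.2806, 0.0539]
ee_rot: [0.003, 1.0, -0.001, 0.002]
wrist_force: [0.8, 0.2, 6.5]
width: 0.0561
grasp_force: 46.5
```

Call:
{"name": "play_rows", "arguments": {"steps": [[0,0,-0.03,0,0,0,-1],[0,0,-0.07,0,0,0,-1],[0,0,-0.1,0,0,0,-1],[0,0,-0.1,0,0,0,-1],[0,0,-0.1,0,0,0,-1]]}}

```text
time_s: 9.72
position: [0.4413, -0.2809, 0.1545]
ee_rot: [0.003, 1.0, -0.002, 0.002]
wrist_force: [-1.4, -0.4, -3.1]
width: 0.0558
grasp_force: 49.1
```

```bash
python3 - <<'E'
from h import *
import pickle
p=bot.camera_params("wrist");s=bot.sense();a=bot.snapshot("wrist")
print(s["position"],s["ee_rot"],s["time_s"],s["width"],s["wrist_force"])
cv2.imwrite("pics/w5.png",a);pickle.dump((p,s),open("w5.pkl","wb"))
b=bot.snapshot("side");cv2.imwrite("pics/s5.png",b);
cv2.imwrite("pics/c3.png",np.hstack([a[:380,120:520],cv2.resize(b[100:290,300:500],(400,380))]))
E
```

```text
[ 0.4413 -0.2809  0.1545] [ 0.0035  1.     -0.0019  0.0022] 9.7167 0.05575414786807229 [-1.4411 -0.3987 -3.0784]
```

View pics/c3.png

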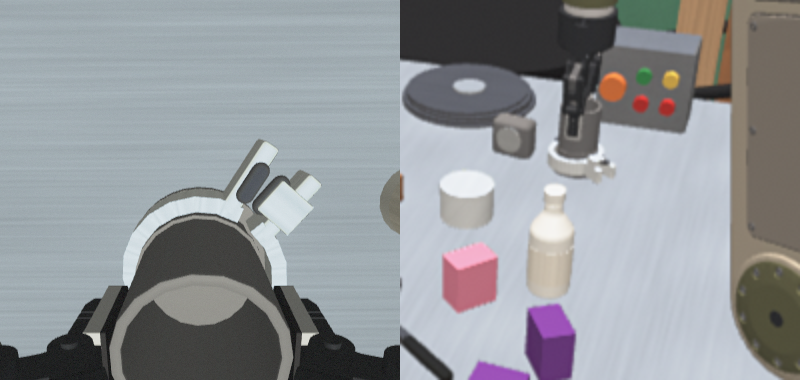

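The cuff is held, with its fixed ear's tip around (270,143) in the crop and the splayed ear's tip at (312,178). Zooming in to get the exact ear position in the hand.

```bash
python3 - <<'E'
import cv2
a=cv2.imread("pics/w5.png")[130:240,330:450]
cv2.imwrite("pics/c4.png",cv2.resize(a,None,fx=5,fy=5,interpolation=cv2.INTER_CUBIC))
E
```

```text
(no output)
```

View pics/c4.png

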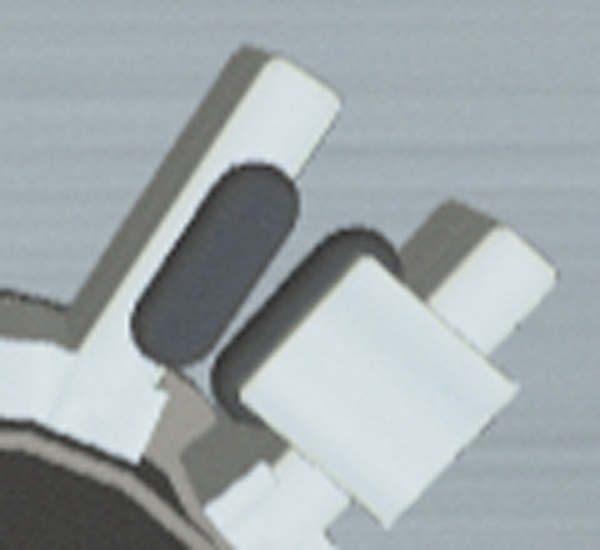

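The zoom shows the fixed ear's top-face tip corners at (272,56) and (340,103), its outer edge running back to (90,335), and the hinged tip at (500,225) and (557,275).

```bash
python3 - <<'E'
from h import *
import pickle
from scipy.spatial.transform import Rotation as R
p,s=pickle.load(open("w5.pkl","rb"));r=R.from_quat(s["ee_rot"]);o=s["position"]
f=lambda c,z:r.inv().apply(plane(p,(330+c[0]/5,130+c[1]/5),z)-o)
z=s["position"][2]-.053+.027
A,B,C=[f(c,z) for c in((272,56),(340,103),(90,335))];H=(f((500,225),z)+f((557,275),z))/2
print("z",z,"tip",A,B,"base",C,"hinge",H,"width",np.linalg.norm(A-B),"edge deg",np.degrees(np.arctan2(*(A-C)[1::-1])))
m=(A+B)/2
# rim ellipse: gather bright rim in w5 around tube top, z=.095
a=cv2.imread("pics/w5.png");zt=s["position"][2]-.053+.095
for d in(0,.002,-.002,.004):
    c=r.apply([d,0,0])+o;c[2]=zt
    pts=[proj(p,c+.028*np.array([np.cos(t),np.sin(t),0])) for t in np.radians([180,150,210,120,240])]
    print("rim if x off",d,np.round(pts,0).tolist())
d=np.array([np.cos(np.arctan2(*(A-C)[1::-1])),np.sin(np.arctan2(*(A-C)[1::-1]))])
print("ear dir tool",d,"fixed tip mid",m)
# centre guess: outer corner A is at cuff (66,9): tool y of cuff +y? world CCW -> tool CW
n=np.array([d[1],-d[0]])  # cuff +y in tool xy (z down mirrors)
print("centre from A,B:",A[:2]-.066*d-.009*n,B[:2]-.066*d-.001*n)
E
```

```text
z 0.12846120995755142 tip [0.0609 0.0259 0.0256] [0.0571 0.0318 0.0256] base [0.0371 0.0111 0.0258] hinge [0.0446 0.0488 0.0256] width 0.007081400993534202 edge deg 31.823413324426298
rim if x off 0 [[323.0, 278.0], [373.0, 290.0], [273.0, 291.0], [408.0, 323.0], [239.0, 324.0]]
rim if x off 0.002 [[323.0, 272.0], [373.0, 284.0], [273.0, 284.0], [408.0, 317.0], [238.0, 317.0]]
rim if x off -0.002 [[323.0, 285.0], [373.0, 297.0], [273.0, 297.0], [407.0, 329.0], [239.0, 330.0]]
rim if x off 0.004 [[323.0, 265.0], [373.0, 277.0], [272.0, 278.0], [408.0, 310.0], [238.0, 311.0]]
ear dir tool [0.8497 0.5273] fixed tip mid [0.059  0.0289 0.0256]
centre from A,B: [ 0.0001 -0.0012] [ 0.0004 -0.0021]
```

In-hand: the cuff is centred to within 1 mm in the tool, and the ears point 32° off tool x. The target cuff centre is about (0.645, -0.079), turned by -46.4°.

Call:
{"name": "play_rows", "arguments": {"steps": [[-0.204,0.204,0,0,0,0.81,-1],[-0.204,0.204,0,0,0,0.81,-1],[-0.204,0.204,0,0,0,0.81,-1],[-0.204,0.204,0,0,0,0.81,-1],[-0.204,0.204,0,0,0,0.81,-1],[-0.204,0.204,0,0,0,0.81,-1],[-0.204,0.204,0,0,0,0.81,-1],[-0.204,0.204,0,0,0,0.81,-1],[-0.204,0.204,0,0,0,0.81,-1],[-0.204,0.204,0,0,0,0.81,-1]]}}

```text
time_s: 10.65
position: [0.6442, -0.0759, 0.149]
ee_rot: [0.396, 0.918, -0.001, -0.002]
wrist_force: [0.2, -0.3, -1.9]
width: 0.0559
grasp_force: 49.4
```

Call:
{"name": "play_rows", "arguments": {"steps": [[0,0,0,0,0,0,-1],[0,0,0,0,0,0,-1],[0,0,0,0,0,0,-1]]}}

```text
time_s: 10.9
position: [0.6443, -0.0782, 0.1515]
ee_rot: [0.398, 0.917, -0.0, -0.0]
wrist_force: [0.3, -0.3, -3.2]
width: 0.0557
grasp_force: 49.4
```

```bash
cat > go.py <<'E'
import sys
from h import *
from scipy.spatial.transform import Rotation as R
piv=np.array([.6195,.0362]);t=np.radians(-78.81);ex=np.array([np.cos(t),np.sin(t)]);ey=np.array([-ex[1],ex[0]])
s=bot.sense();r=R.from_quat(s["ee_rot"])
l=np.array([s["position"][:2]-piv])@np.c_[ex,ey]
yaw=np.degrees(np.arctan2(r.as_matrix()[1,0],r.as_matrix()[0,0]))
print("pos",s["position"],"pliers xy",l[0],"yaw",yaw,"w",s["width"],"F",s["wrist_force"],"t",s["time_s"],"tilt",r.as_matrix()[:2,2])
for a in sys.argv[1:]:
    x,y,z=map(float,a.split(","));w=np.r_[piv+x*ex+y*ey,z];print("shift to",a,r.inv().apply(w-s["position"]))
E
python3 go.py .118,.0045,.1545 .118,.0045,.056 .118,.0015,.056
```

```text
pos [ 0.6443 -0.0782  0.1515] pliers xy [0.1171 0.0021] yaw 133.10417324637598 w 0.055683281498827474 F [ 0.3185 -0.3106 -3.1989] t 10.9 tilt [-0.0011 -0.    ]
shift to .118,.0045,.1545 [-0.0021  0.0015 -0.003 ]
shift to .118,.0045,.056 [-0.0021  0.0016  0.0955]
shift to .118,.0015,.056 [-0.0005 -0.0009  0.0955]
```

Call:
{"name": "play_rows", "arguments": {"steps": [[-0.002,0.0015,0.02,0,0,0,-1],[-0.002,0.0015,0.05,0,0,0,-1],[-0.002,0.0015,0.07,0,0,0,-1],[-0.002,0.0015,0.08,0,0,0,-1],[-0.002,0.0015,0.087,0,0,0,-1],[-0.002,0.0015,0.092,0,0,0,-1],[-0.002,0.0015,0.094,0,0,0,-1],[-0.002,0.0015,0.094,0,0,0,-1],[-0.002,0.0015,0.094,0,0,0,-1]]}}

```text
time_s: 11.65
position: [0.6486, -0.0778, 0.059]
ee_rot: [0.397, 0.918, 0.0, 0.001]
wrist_force: [-0.2, -0.3, -2.8]
width: 0.056
grasp_force: 49.4
```

```bash
python3 go.py .118,.0015,.055
```

```text
pos [ 0.6486 -0.0778  0.059 ] pliers xy [0.1175 0.0064] yaw 133.19819149762822 w 0.055967219462442486 F [-0.2316 -0.2838 -2.7606] t 11.65 tilt [ 0.0019 -0.0006]
shift to .118,.0015,.055 [ 0.0022 -0.0044  0.004 ]
```

Call:
{"name": "play_rows", "arguments": {"steps": [[0.001,-0.002,0.001,0,0,0,-1],[0.0018,-0.0036,0.002,0,0,0,-1],[0.0018,-0.0036,0.004,0,0,0,-1],[0.0018,-0.0036,0.005,0,0,0,-1],[0.0018,-0.0036,0.005,0,0,0,-1],[0.0018,-0.0036,0.005,0,0,0,-1]]}}

```text
time_s: 12.15
position: [0.6447, -0.079, 0.0539]
ee_rot: [0.397, 0.918, 0.0, 0.001]
wrist_force: [1.0, -0.4, 4.6]
width: 0.0562
grasp_force: 49.9
```

```bash
python3 go.py .118,.0015,.055;python3 - <<'E'
from h import *
import pickle
p=bot.camera_params("wrist");s=bot.sense();a=bot.snapshot("wrist")
cv2.imwrite("pics/w6.png",a);pickle.dump((p,s),open("w6.pkl","wb"))
cv2.imwrite("pics/c5.png",cv2.resize(a[60:300,260:560],(750,600),interpolation=cv2.INTER_CUBIC))
E
```

```text
pos [ 0.6447 -0.079   0.0539] pliers xy [0.1179 0.0024] yaw 133.19850876001544 w 0.05618013938869204 F [ 0.9968 -0.4436  4.5789] t 12.15 tilt [ 0.002  -0.0006]
shift to .118,.0015,.055 [ 0.0004 -0.0008 -0.0011]
```

View pics/c5.png

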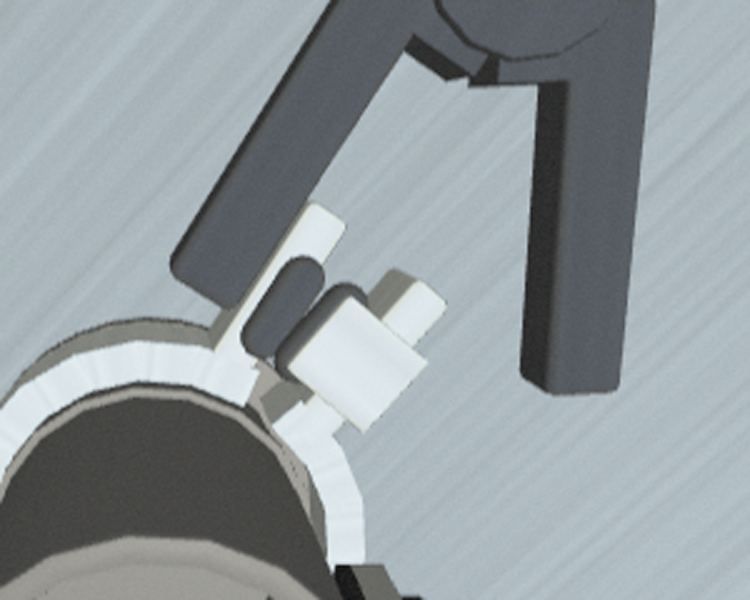

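The fixed ear lies flush along the fixed jaw and its tip sits about 50 mm from the pivot; the cuff is on the table (4.6 N). I release it, lift, and compute the push waypoints.

Call:
{"name": "play_rows", "arguments": {"steps": [[0,0,0,0,0,0,1],[0,0,0,0,0,0,1],[0,0,0,0,0,0,1],[0,0,0,0,0,0,1],[0,0,-0.03,0,0,0,1],[0,0,-0.07,0,0,0,1],[0,0,-0.11,0,0,0,1],[0,0,-0.13,0,0,0,1],[0,0,-0.13,0,0,0,1],[0,0,-0.13,0,0,0,1]]}}

```text
time_s: 13.03
position: [0.6449, -0.0789, 0.1845]
ee_rot: [0.397, 0.918, 0.0, 0.002]
wrist_force: [-0.0, 0.2, -1.1]
width: 0.0856
grasp_force: 0.0
```

```bash
cat > push.py <<'E'
from go import *
from scipy.spatial.transform import Rotation as R
def C(th,h):
    c,sn=np.cos(-th),np.sin(-th);M=np.array([[c,-sn],[sn,c]])
    P=M@np.array([-.078,-.094]);n=M@np.array([-.695,.72]);q=P-h*n
    return piv+q[0]*ex+q[1]*ey, 55.2+90-np.degrees(th)
for th,h in[(0,.032),(0,.0145),(.1,.0145),(.2,.0145),(.3,.0145),(.4,.0145),(.5,.0145),(.55,.0145),(.6,.0145)]:
    c,y=C(th,h);w=np.r_[c,.012];print(th,h,c,"yaw",y,"shift",r.inv().apply(w-s["position"]),"wz",-np.radians(y-yaw))
E
python3 push.py
```

```text
pos [ 0.6449 -0.0789  0.1845] pliers xy [0.1178 0.0025] yaw 133.20643979622693 w 0.085552925734395 F [-0.0412  0.2107 -1.1162] t 13.0333 tilt [ 0.0033 -0.0009]
0 0.032 [0.4939 0.0682] yaw 145.2 shift [ 0.2111 -0.0097  0.1719] wz -0.2093271145920019
0 0.0145 [0.5039 0.0826] yaw 145.2 shift [0.2147 0.0075 0.1719] wz -0.2093271145920019
0.1 0.0145 [0.5091 0.0939] yaw 139.47042204869174 shift [0.2194 0.019  0.1719] wz -0.10932711459200169
0.2 0.0145 [0.5154 0.1046] yaw 133.74084409738353 shift [0.2229 0.031  0.1719] wz -0.009327114592001987
0.3 0.0145 [0.5227 0.1147] yaw 128.0112661460753 shift [0.2252 0.0432 0.1719] wz 0.09067288540799821
0.4 0.0145 [0.531  0.1239] yaw 122.28168819476706 shift [0.2263 0.0556 0.1719] wz 0.19067288540799818
0.5 0.0145 [0.5402 0.1323] yaw 116.55211024345883 shift [0.2261 0.0681 0.172 ] wz 0.2906728854079981
0.55 0.0145 [0.5452 0.1362] yaw 113.6873212678047 shift [0.2255 0.0743 0.172 ] wz 0.3406728854079982
0.6 0.0145 [0.5502 0.1398] yaw 110.8225322921506 shift [0.2247 0.0804 0.172 ] wz 0.39067288540799805
```

Call:
{"name": "play_rows", "arguments": {"steps": [[0.21,-0.016,0,0,0,-0.21,-1],[0.21,-0.016,0,0,0,-0.21,-1],[0.21,-0.016,0,0,0,-0.21,-1],[0.21,-0.016,0,0,0,-0.21,-1],[0.21,-0.016,0,0,0,-0.21,-1],[0.21,-0.016,0,0,0,-0.21,-1],[0.21,-0.016,0,0,0,-0.21,-1],[0.21,-0.016,0,0,0,-0.21,-1],[0.21,-0.016,0,0,0,-0.21,-1],[0.21,-0.016,0,0,0,-0.21,-1]]}}

```text
time_s: 13.87
position: [0.4895, 0.0626, 0.1823]
ee_rot: [0.299, 0.954, -0.0, -0.0]
wrist_force: [-0.3, 0.3, -0.1]
width: -0.0001
grasp_force: 0.0
```

Call:
{"name": "play_rows", "arguments": {"steps": [[0,0,0.04,0,0,0,-1],[0,0,0.08,0,0,0,-1],[0,0,0.12,0,0,0,-1],[0,0,0.145,0,0,0,-1],[0,0,0.16,0,0,0,-1],[0,0,0.168,0,0,0,-1],[0,0,0.168,0,0,0,-1],[0,0,0.168,0,0,0,-1]]}}

```text
time_s: 14.53
position: [0.4892, 0.0629, 0.0149]
ee_rot: [0.299, 0.954, -0.0, -0.0]
wrist_force: [-0.5, -0.5, -0.8]
width: -0.0003
grasp_force: 0.0
```

```bash
python3 push.py
```

```text
pos [0.4892 0.0629 0.0149] pliers xy [-0.0515 -0.1227] yaw 145.18093086126723 w -0.00026233302676535 F [-0.5399 -0.4593 -0.7854] t 14.5333 tilt [-0.0002 -0.0001]
0 0.032 [0.4939 0.0682] yaw 145.2 shift [-0.0008  0.007   0.0029] wz -0.00033281925640624794
0 0.0145 [0.5039 0.0826] yaw 145.2 shift [-0.0008  0.0245  0.0029] wz -0.00033281925640624794
0.1 0.0145 [0.5091 0.0939] yaw 139.47042204869174 shift [0.0013 0.0368 0.0029] wz 0.09966718074359396
0.2 0.0145 [0.5154 0.1046] yaw 133.74084409738353 shift [0.0023 0.0492 0.0029] wz 0.19966718074359366
0.3 0.0145 [0.5227 0.1147] yaw 128.0112661460753 shift [0.002  0.0617 0.0029] wz 0.29966718074359383
0.4 0.0145 [0.531  0.1239] yaw 122.28168819476706 shift [0.0005 0.074  0.0029] wz 0.3996671807435938
0.5 0.0145 [0.5402 0.1323] yaw 116.55211024345883 shift [-0.0023  0.0862  0.0029] wz 0.4996671807435938
0.55 0.0145 [0.5452 0.1362] yaw 113.6873212678047 shift [-0.0041  0.0921  0.0029] wz 0.5496671807435939
0.6 0.0145 [0.5502 0.1398] yaw 110.8225322921506 shift [-0.0063  0.098   0.0029] wz 0.5996671807435937
```

Pushing along the arc in stages, watching the force.

Call:
{"name": "play_rows", "arguments": {"steps": [[-0.001,0.01,0,0,0,0,-1],[-0.001,0.018,0,0,0,0,-1],[-0.001,0.0245,0,0,0,0,-1],[0,0.0307,0,0,0,0.05,-1],[0.001,0.0368,0,0,0,0.1,-1],[0.002,0.043,0,0,0,0.15,-1],[0.002,0.0492,0,0,0,0.2,-1],[0.002,0.0555,0,0,0,0.25,-1],[0.002,0.0617,0,0,0,0.3,-1],[0.002,0.0617,0,0,0,0.3,-1]]}}

```text
time_s: 15.37
position: [0.5236, 0.1159, 0.0159]
ee_rot: [0.438, 0.899, -0.0, 0.001]
wrist_force: [-0.5, -3.0, 2.2]
width: -0.0003
grasp_force: 1.8
```

```bash
python3 push.py; python3 - <<'E'
from h import *
print(bot.sense()["joint_efforts"],bot.sense()["moment"])
cv2.imwrite("pics/t7.png",bot.snapshot("top"))
E
```

```text
pos [0.5236 0.1159 0.0159] pliers xy [-0.0968 -0.0786] yaw 128.03221762196654 w -0.0003445475680935112 F [-0.5341 -3.0145  2.2336] t 15.3667 tilt [ 0.0024 -0.0013]
0 0.032 [0.4939 0.0682] yaw 145.2 shift [-0.0192 -0.0528  0.0039] wz -0.29963432776254556
0 0.0145 [0.5039 0.0826] yaw 145.2 shift [-0.0141 -0.0361  0.0039] wz -0.29963432776254556
0.1 0.0145 [0.5091 0.0939] yaw 139.47042204869174 shift [-0.0084 -0.025   0.0039] wz -0.19963432776254533
0.2 0.0145 [0.5154 0.1046] yaw 133.74084409738353 shift [-0.0038 -0.0134  0.0039] wz -0.09963432776254565
0.3 0.0145 [0.5227 0.1147] yaw 128.0112661460753 shift [-0.0004 -0.0015  0.0039] wz 0.0003656722374545591
0.4 0.0145 [0.531  0.1239] yaw 122.28168819476706 shift [0.0018 0.0108 0.0039] wz 0.10036567223745452
0.5 0.0145 [0.5402 0.1323] yaw 116.55211024345883 shift [0.0027 0.0232 0.0039] wz 0.20036567223745447
0.55 0.0145 [0.5452 0.1362] yaw 113.6873212678047 shift [0.0027 0.0294 0.0039] wz 0.25036567223745454
0.6 0.0145 [0.5502 0.1398] yaw 110.8225322921506 shift [0.0024 0.0357 0.0039] wz 0.3003656722374544
[  1.994  -45.9452  23.7588  -0.3393   1.0167   0.5793] [-0.715   0.1298 -0.0493]
```

Call:
{"name": "play_rows", "arguments": {"steps": [[0.001,0.006,0,0,0,0.05,-1],[0.002,0.012,0,0,0,0.1,-1],[0.003,0.018,0,0,0,0.15,-1],[0.003,0.0215,0,0,0,0.175,-1],[0.003,0.0247,0,0,0,0.2,-1],[0.003,0.0247,0,0,0,0.2,-1]]}}

```text
time_s: 15.92
position: [0.5387, 0.1322, 0.0154]
ee_rot: [0.525, 0.851, -0.001, -0.0]
wrist_force: [-4.4, -5.0, 6.1]
width: -0.0001
grasp_force: 3.9
```

Call:
{"name": "play_rows", "arguments": {"steps": [[0,0.0025,0,0,0,0.02,-1],[0,0.005,0,0,0,0.04,-1],[0,0.005,0,0,0,0.04,-1],[0,0.005,0,0,0,0.04,-1]]}}

```text
time_s: 16.25
position: [0.5432, 0.1355, 0.0153]
ee_rot: [0.542, 0.841, -0.0, -0.001]
wrist_force: [-3.8, 0.1, 6.6]
width: -0.0001
grasp_force: 2.9
```

Call:
{"name": "play_rows", "arguments": {"steps": [[0,0.0015,0,0,0,0.01,-1],[0,0.003,0,0,0,0.02,-1],[0,0.003,0,0,0,0.02,-1],[0,0.003,0,0,0,0.02,-1]]}}

```text
time_s: 16.58
position: [0.5456, 0.1369, 0.0152]
ee_rot: [0.55, 0.835, -0.0, -0.001]
wrist_force: [-4.9, -0.1, 5.6]
width: -0.0001
grasp_force: 2.9
```

Call:
{"name": "play_rows", "arguments": {"steps": [[0,0.0015,0,0,0,0.01,-1],[0,0.003,0,0,0,0.02,-1],[0,0.003,0,0,0,0.02,-1],[0,0.003,0,0,0,0.02,-1]]}}

```text
time_s: 16.92
position: [0.5481, 0.1383, 0.015]
ee_rot: [0.558, 0.83, -0.0, -0.001]
wrist_force: [-5.7, 0.7, 6.0]
width: 0.0002
grasp_force: 3.0
```

```bash
python3 push.py|head -1;python3 - <<'E'
from h import *
a=bot.snapshot("top");b=bot.snapshot("side")
cv2.imwrite("pics/t8.png",a);cv2.imwrite("pics/s8.png",b)
E
```

```text
pos [0.5481 0.1383 0.015 ] pliers xy [-0.114  -0.0502] yaw 112.13853131473992 w 0.00022881592737337568 F [-5.6762  0.7125  5.9755] t 16.9167 tilt [-0.0022  0.0012]
```

Call:
{"name": "play_rows", "arguments": {"steps": [[0,0.0015,0,0,0,0,-1],[0,0.003,0,0,0,0,-1],[0,0.003,0,0,0,0,-1],[0,0.003,0,0,0,0,-1]]}}

```text
time_s: 17.35
position: [0.5501, 0.1393, 0.0149]
ee_rot: [0.558, 0.83, -0.001, -0.002]
wrist_force: [-7.3, 1.0, 6.9]
width: -0.0002
grasp_force: 4.2
```

```bash
python3 - <<'E'
from h import *
s=bot.sense();print(s["position"],s["wrist_force"],s["moment"])
a=bot.snapshot("top");b=bot.snapshot("side")
S=bot.camera_params("side");u=proj(S,(.63,-.03,.03));v=proj(bot.camera_params("top"),(.62,.03,.03));print(u,v)
x,y=map(int,u);x1,y1=map(int,v)
cv2.imwrite("pics/c6.png",np.hstack([cv2.resize(b[y-50:y+50,x-50:x+50],(400,400),interpolation=2),cv2.resize(a[y1-50:y1+50,x1-50:x1+50],(400,400),interpolation=2)]))
E
```

```text
[0.5501 0.1393 0.0149] [-7.2677  1.0275  6.8713] [0.1591 1.3248 0.0386]
[292.609  237.3171] [306.9453 210.3022]
```

Call:
{"name": "play_rows", "arguments": {"steps": [[0,0.0015,0,0,0,0,-1],[0,0.003,0,0,0,0,-1],[0,0.003,0,0,0,0,-1],[0,0.003,0,0,0,0,-1]]}}

```text
time_s: 17.78
position: [0.5511, 0.1399, 0.0148]
ee_rot: [0.558, 0.83, -0.002, -0.003]
wrist_force: [-12.0, -1.3, 10.2]
width: 0.0002
grasp_force: 7.2
```

Call:
{"name": "play_rows", "arguments": {"steps": [[0,0.0015,0,0,0,0,-1],[0,0.003,0,0,0,0,-1],[0,0.003,0,0,0,0,-1],[0,0.003,0,0,0,0,-1]]}}

```text
time_s: 18.12
position: [0.5518, 0.1403, 0.0147]
ee_rot: [0.558, 0.83, -0.004, -0.004]
wrist_force: [-16.1, -4.4, 15.9]
width: 0.0001
grasp_force: 10.5
```

A firm stop at 17 N, so the jaws are on the shut ears. Now I back off along the arc.

```bash
sed -i 's/(0,.032),(0,.0145)/(-.1,.03),(0,.0145)/' push.py; python3 push.py
```

```text
pos [0.5518 0.1403 0.0147] pliers xy [-0.1152 -0.0462] yaw 112.1180472443648 w 0.0001428472317542146 F [-16.0994  -4.3512  15.9191] t 18.1167 tilt [-0.0103 -0.0017]
-0.1 0.03 [0.4923 0.0572] yaw 150.92957795130823 shift [-0.0545 -0.0864  0.0035] wz -0.6773889985750453
0 0.0145 [0.5039 0.0826] yaw 145.2 shift [-0.0354 -0.0662  0.0033] wz -0.5773889985750451
0.1 0.0145 [0.5091 0.0939] yaw 139.47042204869174 shift [-0.0269 -0.0571  0.0032] wz -0.47738899857504485
0.2 0.0145 [0.5154 0.1046] yaw 133.74084409738353 shift [-0.0193 -0.0472  0.0031] wz -0.37738899857504515
0.3 0.0145 [0.5227 0.1147] yaw 128.0112661460753 shift [-0.0128 -0.0366  0.0031] wz -0.27738899857504495
0.4 0.0145 [0.531  0.1239] yaw 122.28168819476706 shift [-0.0073 -0.0254  0.0029] wz -0.17738899857504503
0.5 0.0145 [0.5402 0.1323] yaw 116.55211024345883 shift [-0.003  -0.0137  0.0028] wz -0.07738899857504507
0.55 0.0145 [0.5452 0.1362] yaw 113.6873212678047 shift [-0.0013 -0.0077  0.0028] wz -0.02738899857504497
0.6 0.0145 [0.5502 0.1398] yaw 110.8225322921506 shift [ 0.0001 -0.0017  0.0027] wz 0.022611001424954882
```

Call:
{"name": "play_rows", "arguments": {"steps": [[0,-0.006,0,0,0,0,-1],[-0.003,-0.02,0,0,0,-0.08,-1],[-0.007,-0.031,0,0,0,-0.18,-1],[-0.013,-0.043,0,0,0,-0.28,-1],[-0.019,-0.053,0,0,0,-0.38,-1],[-0.027,-0.063,0,0,0,-0.48,-1],[-0.036,-0.074,0,0,0,-0.58,-1],[-0.046,-0.084,0,0,0,-0.58,-1],[-0.055,-0.092,0,0,0,-0.58,-1],[-0.055,-0.092,0,0,0,-0.58,-1]]}}

```text
time_s: 18.95
position: [0.4928, 0.054, 0.0149]
ee_rot: [0.299, 0.954, -0.0, 0.0]
wrist_force: [0.4, 0.1, -0.3]
width: 0.0002
grasp_force: 0.0
```

Call:
{"name": "play_rows", "arguments": {"steps": [[0,0,-0.03,0,0,0,-1],[0,0,-0.07,0,0,0,-1],[0,0,-0.11,0,0,0,-1],[0,0,-0.15,0,0,0,-1],[0,0,-0.19,0,0,0,1],[0,0,-0.2,0,0,0,1],[0,0,-0.2,0,0,0,1]]}}

```text
time_s: 19.53
position: [0.4963, 0.0557, 0.2192]
ee_rot: [0.298, 0.954, 0.001, 0.004]
wrist_force: [-0.0, 0.9, -1.0]
width: 0.0356
grasp_force: 0.0
```

```bash
python3 go.py .118,.0025,.22; python3 - <<'E'
from h import *
a=bot.snapshot("top");cv2.imwrite("pics/t9.png",a)
o=cv2.imread("pics/top.png")
# difference summary near pliers and bystanders
d=(cv2.absdiff(a,o).max(2)>40).astype(np.uint8)
d=cv2.morphologyEx(d,cv2.MORPH_OPEN,np.ones((2,2)))
n,l,st,c=cv2.connectedComponentsWithStats(d)
P=bot.camera_params("top")
for i in range(1,n):
    if st[i,4]>8:print(st[i],plane(P,c[i],.03)[:2])
E
```

```text
pos [0.4963 0.0557 0.2192] pliers xy [-0.0431 -0.1171] yaw 145.26673131807033 w 0.03560558215193447 F [-0.0081  0.9449 -1.0222] t 19.5333 tilt [ 0.009  -0.0001]
shift to .118,.0025,.22 [-0.1989 -0.0262  0.0005]
[343 188  20  15 111] [ 0.663  -0.0905]
[364 198   3   4  10] [ 0.6456 -0.1203]
[341 203  21  10  87] [ 0.6227 -0.0798]
[  226   206   232   274 18661] [0.2301 0.0727]
[166 211  28  18 177] [0.5967 0.3456]
[175 218   4   4  12] [0.6022 0.3678]
[439 266   3   3   9] [ 0.4685 -0.3052]
[245 269   2  13  26] [0.4566 0.1894]
[416 269  17  31 214] [ 0.4256 -0.263 ]
[435 270  13  20 124] [ 0.4383 -0.3108]
[224 296  15  51 120] [0.3458 0.2284]
[181 348  45 132 905] [0.0678 0.2821]
[ 486  371  154  109 5451] [ 0.0691 -0.6561]
[308 385   2   9  18] [0.1698 0.0329]
[311 414  52  30 649] [ 0.0812 -0.0359]
[ 380  427   57   53 2284] [ 0.0077 -0.2143]
[364 432  12   3  25] [ 0.0605 -0.1159]
[307 437   4   8  22] [0.0453 0.036 ]
[309 442  35  25 297] [ 0.0134 -0.0017]
[357 444  11  21 164] [ 0.0062 -0.0964]
[300 453   7  25 151] [-0.013   0.0493]
[308 458  16  17 155] [-0.0197  0.0243]
[456 458   8  22  59] [-0.0255 -0.3344]
[337 465  19  10 137] [-0.025  -0.0578]
[363 466  11   7  46] [-0.0226 -0.113 ]
[287 473   3   5  13] [-0.0371  0.0863]
[611 473  29   7 129] [-0.049  -0.7405]
```

Call:
{"name": "play_rows", "arguments": {"steps": [[-0.199,-0.026,-0.02,0,0,0.21,1],[-0.199,-0.026,-0.02,0,0,0.21,1],[-0.199,-0.026,-0.02,0,0,0.21,1],[-0.199,-0.026,-0.02,0,0,0.21,1],[-0.199,-0.026,-0.02,0,0,0.21,1],[-0.199,-0.026,-0.02,0,0,0.21,1],[-0.199,-0.026,-0.02,0,0,0.21,1],[-0.199,-0.026,-0.02,0,0,0.21,1],[-0.199,-0.026,-0.02,0,0,0.21,1]]}}

```text
time_s: 20.33
position: [0.6406, -0.0782, 0.2336]
ee_rot: [0.397, 0.918, -0.0, -0.001]
wrist_force: [0.1, 1.3, 0.9]
width: 0.0857
grasp_force: 0.0
```

```bash
python3 go.py .118,.0025,.054; python3 - <<'E'
from h import *
import pickle
p=bot.camera_params("wrist");s=bot.sense();a=bot.snapshot("wrist")
cv2.imwrite("pics/w9.png",a);pickle.dump((p,s),open("w9.pkl","wb"))
cv2.imwrite("pics/c7.png",cv2.resize(a[0:330,200:640],(800,600),interpolation=cv2.INTER_CUBIC))
E
```

```text
pos [ 0.6406 -0.0782  0.2336] pliers xy [ 0.1164 -0.0015] yaw 133.25334833601823 w 0.08568060855032843 F [0.0583 1.3487 0.8989] t 20.3333 tilt [-0.0027  0.0009]
shift to .118,.0025,.054 [-0.004   0.0028  0.1796]
```

View pics/c7.png

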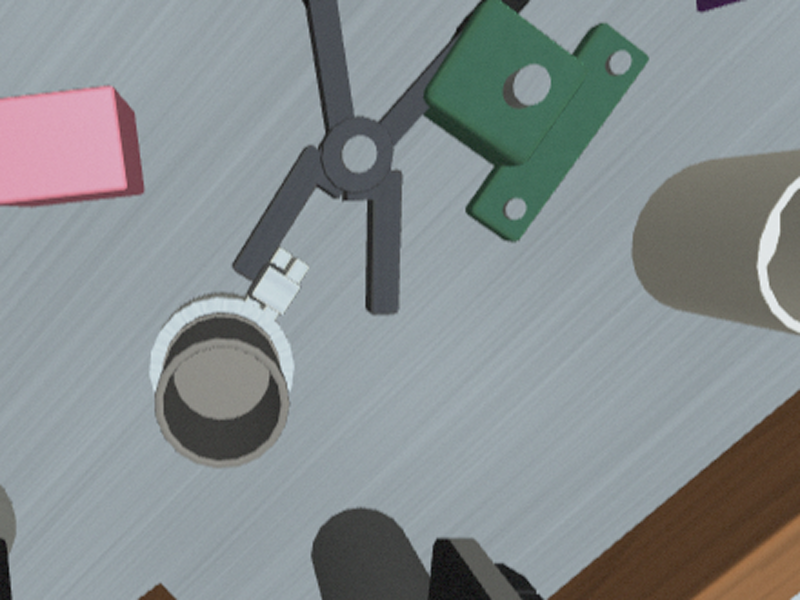

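The clip is shut: the two ears lie together with the tongue over both. The pliers have sprung open again. Rim centre is at crop (222,402), i.e. pixel (322,221).

```bash
python3 - <<'E'
from go import *
import pickle
p,s0=pickle.load(open("w9.pkl","rb"))
c=plane(p,(322.1,221.1),.095);e=plane(p,(200+292*.55,258*.55),.027);print(c,(c[:2]-piv)@np.c_[ex,ey],"ears",e,(e[:2]-piv)@np.c_[ex,ey])
print("shift",R.from_quat(s0["ee_rot"]).inv().apply(np.r_[c[:2],.054]-s0["position"]))
E
```

```text
pos [ 0.6407 -0.0781  0.2343] pliers xy [ 0.1163 -0.0014] yaw 133.27405813771426 w 0.0853747783956458 F [ 1.0071 -0.284  -0.6089] t 20.3833 tilt [-0.0016  0.0005]
[ 0.6438 -0.0803  0.095 ] [0.119  0.0013] ears [ 0.6316 -0.0181  0.027 ] [0.0557 0.0013]
shift [-0.0042  0.0012  0.1796]
```

Call:
{"name": "play_rows", "arguments": {"steps": [[-0.004,0.001,0.03,0,0,0,1],[-0.004,0.001,0.07,0,0,0,1],[-0.004,0.001,0.11,0,0,0,1],[-0.004,0.001,0.145,0,0,0,1],[-0.004,0.001,0.165,0,0,0,1],[-0.004,0.001,0.176,0,0,0,1],[-0.004,0.001,0.179,0,0,0,1],[-0.004,0.001,0.179,0,0,0,1]]}}

```text
time_s: 21.05
position: [0.6451, -0.081, 0.0563]
ee_rot: [0.397, 0.918, -0.0, 0.0]
wrist_force: [0.1, 0.5, -0.1]
width: 0.0853
grasp_force: 0.0
```

Call:
{"name": "play_rows", "arguments": {"grip_force": 45, "steps": [[0,0,0,0,0,0,-1],[0,0,0,0,0,0,-1],[0,0,0,0,0,0,-1],[0,0,0,0,0,0,-1],[0,0,0,0,0,0,-1],[0,0,0,0,0,0,-1]]}}

```text
time_s: 21.55
position: [0.6469, -0.0822, 0.0585]
ee_rot: [0.397, 0.918, 0.0, 0.002]
wrist_force: [-1.0, 0.1, 6.5]
width: 0.0557
grasp_force: 47.3
```

Call:
{"name": "play_rows", "arguments": {"steps": [[-0.001,0.001,-0.003,0,0,0,-1],[-0.001,0.002,-0.01,0,0,0,-1],[-0.001,0.002,-0.03,0,0,0,-1],[-0.001,0.002,-0.06,0,0,0,-1],[-0.001,0.002,-0.1,0,0,0,-1],[-0.001,0.002,-0.13,0,0,0,-1],[-0.001,0.002,-0.14,0,0,0,-1],[-0.001,0.002,-0.14,0,0,0,-1]]}}

```text
time_s: 22.22
position: [0.6496, -0.0815, 0.1999]
ee_rot: [0.397, 0.918, 0.001, 0.004]
wrist_force: [0.2, -0.0, -2.0]
width: 0.0558
grasp_force: 48.7
```

```bash
python3 - <<'E'
from go import *
print("shift",r.inv().apply(np.r_[.384,.332,.2]-s["position"]))
E
```

```text
pos [ 0.6496 -0.0815  0.1999] pliers xy [0.1213 0.0067] yaw 133.20358394111489 w 0.05579155634366452 F [ 0.1662 -0.0327 -1.9949] t 22.2167 tilt [ 0.0069 -0.0018]
shift [ 0.4832  0.0895 -0.0026]
```

Call:
{"name": "play_rows", "arguments": {"steps": [[0.04,0.007,0,0,0,0,-1],[0.08,0.015,0,0,0,0,-1],[0.12,0.022,0,0,0,0,-1],[0.16,0.03,0,0,0,0,-1],[0.2,0.037,0,0,0,0,-1],[0.24,0.044,0,0,0,0,-1],[0.28,0.052,0,0,0,0,-1],[0.32,0.059,0,0,0,0,-1],[0.36,0.067,0,0,0,0,-1],[0.4,0.074,0,0,0,0,-1]]}}

```text
time_s: 23.05
position: [0.425, 0.2621, 0.1934]
ee_rot: [0.397, 0.918, -0.001, -0.001]
wrist_force: [-0.2, 1.3, -2.3]
width: 0.0556
grasp_force: 48.6
```

Call:
{"name": "play_rows", "arguments": {"steps": [[0.04,0.008,0,0,0,0,-1],[0.07,0.013,0,0,0,0,-1],[0.083,0.015,0,0,0,0,-1],[0.083,0.015,0,0,0,0,-1],[0.083,0.015,0,0,0,0,-1],[0.083,0.015,0,0,0,0,-1]]}}

```text
time_s: 23.55
position: [0.3813, 0.3312, 0.1943]
ee_rot: [0.397, 0.918, -0.001, -0.001]
wrist_force: [1.3, -0.5, -2.3]
width: 0.0556
grasp_force: 48.6
```

```bash
python3 - <<'E'
from go import *
print("shift",r.inv().apply(np.r_[.384,.332,.064]-s["position"]),r.as_quat())
E
```

```text
pos [0.3813 0.3312 0.1943] pliers xy [-0.3356 -0.1764] yaw 133.1926401370593 w 0.055608753891057947 F [ 1.285  -0.4809 -2.311 ] t 23.55 tilt [-0.0019 -0.0018]
shift [-0.0012  0.0029  0.1303] [ 0.3972  0.9177 -0.0012 -0.0005]
```

Call:
{"name": "play_rows", "arguments": {"steps": [[0,0.002,0.04,0,0,0,-1],[0,0.002,0.075,0,0,0,-1],[0,0.002,0.1,0,0,0,-1],[0,0.002,0.117,0,0,0,-1],[0,0.002,0.124,0,0,0,-1],[0,0.002,0.128,0,0,0,-1],[0,0.002,0.13,0,0,0,-1],[0,0.002,0.13,0,0,0,-1]]}}

```text
time_s: 24.22
position: [0.3841, 0.3333, 0.0664]
ee_rot: [0.398, 0.918, 0.0, 0.0]
wrist_force: [0.6, 0.3, -2.9]
width: 0.0561
grasp_force: 48.7
```

Call:
{"name": "play_rows", "arguments": {"steps": [[0,0,0.001,0,0,0,-1],[0,0,0.002,0,0,0,-1],[0,0,0.002,0,0,0,-1]]}}

```text
time_s: 24.47
position: [0.3837, 0.3337, 0.0645]
ee_rot: [0.397, 0.918, 0.001, 0.0]
wrist_force: [0.3, 0.5, -2.5]
width: 0.0554
grasp_force: 48.7
```

Call:
{"name": "play_rows", "arguments": {"steps": [[0,0,0.001,0,0,0,-1],[0,0,0.002,0,0,0,-1],[0,0,0.002,0,0,0,-1]]}}

```text
time_s: 24.72
position: [0.3836, 0.3335, 0.0626]
ee_rot: [0.397, 0.918, 0.0, 0.001]
wrist_force: [-1.3, -1.7, 3.2]
width: 0.0555
grasp_force: 49.1
```

Call:
{"name": "play_rows", "arguments": {"steps": [[0,0,0.001,0,0,0,-1],[0,0,0.0015,0,0,0,-1],[0,0,0.0015,0,0,0,-1]]}}

```text
time_s: 24.97
position: [0.3838, 0.3333, 0.0624]
ee_rot: [0.397, 0.918, 0.0, 0.001]
wrist_force: [-3.9, -5.0, 15.1]
width: 0.0557
grasp_force: 50.0
```

Contact with the pad at the expected height. I release, lift and check.

Call:
{"name": "play_rows", "arguments": {"steps": [[0,0,-0.0015,0,0,0,-1],[0,0,-0.0015,0,0,0,1],[0,0,-0.0015,0,0,0,1],[0,0,-0.0015,0,0,0,1],[0,0,-0.0015,0,0,0,1],[0,0,-0.03,0,0,0,1],[0,0,-0.07,0,0,0,1],[0,0,-0.11,0,0,0,1],[0,0,-0.15,0,0,0,1],[0,0,-0.18,0,0,0,1]]}}

```text
time_s: 25.8
position: [0.3836, 0.3337, 0.2435]
ee_rot: [0.397, 0.918, 0.001, 0.001]
wrist_force: [1.0, 0.4, 0.3]
width: 0.0857
grasp_force: 0.0
```

Call:
{"name": "play_rows", "arguments": {"steps": [[0.02,-0.18,-0.03,0,0,0,1],[0.02,-0.18,-0.03,0,0,0,1],[0.02,-0.18,-0.03,0,0,0,1],[0.02,-0.18,-0.03,0,0,0,1],[0.02,-0.18,-0.03,0,0,0,1],[0.02,-0.18,-0.03,0,0,0,1]]}}

```text
time_s: 26.3
position: [0.2354, 0.223, 0.2711]
ee_rot: [0.397, 0.918, 0.0, 0.0]
wrist_force: [-0.5, -0.5, -0.5]
width: 0.0852
grasp_force: 0.0
```

```bash
python3 - <<'E'
from h import *
s=bot.sense();print(s["position"],s["time_s"],s["wrist_force"])
a=bot.snapshot("top");b=bot.snapshot("side");cv2.imwrite("pics/t10.png",a);cv2.imwrite("pics/s10.png",b)
P=bot.camera_params("top");S=bot.camera_params("side")
# hollow tube top & foot disc: bright clip ring vs pad
for n,im,C in(("top",a,P),("side",b,S)):
    u=proj(C,(.384,.333,.05)).astype(int);x,y=u-40
    g=im[y:y+80,x:x+80]
    m=(g.min(2)>140).astype(np.uint8);k,l,st,ce=cv2.connectedComponentsWithStats(m)
    print(n,u,[(st[i].tolist(),plane(C,ce[i]+[x,y],.017)[:2].round(3).tolist()) for i in range(1,k) if st[i,4]>15])
o=cv2.imread("pics/side.png");d=(cv2.absdiff(b,o).max(2)>45).astype(np.uint8)
d=cv2.morphologyEx(d,cv2.MORPH_OPEN,np.ones((2,2)));k,l,st,ce=cv2.connectedComponentsWithStats(d)
print("side diff",[st[i].tolist() for i in range(1,k) if st[i,4]>12 and st[i,0]<430])
o=cv2.imread("pics/top.png");d=(cv2.absdiff(a,o).max(2)>45).astype(np.uint8)
d=cv2.morphologyEx(d,cv2.MORPH_OPEN,np.ones((2,2)));k,l,st,ce=cv2.connectedComponentsWithStats(d)
print("top diff",[st[i].tolist() for i in range(1,k) if st[i,4]>12 and st[i,1]<340])
x,y=proj(P,(.384,.333,.05)).astype(int);X,Y=proj(S,(.384,.333,.05)).astype(int)
cv2.imwrite("pics/c8.png",np.hstack([cv2.resize(a[y-50:y+50,x-50:x+50],(400,400)),cv2.resize(b[Y-70:Y+70,X-70:X+70],(400,400))]))
E
```

```text
[0.2354 0.223  0.2711] 26.3 [-0.5136 -0.4878 -0.4717]
top [187 304] [([36, 29, 19, 9, 22], [0.408, 0.329]), ([39, 42, 17, 14, 27], [0.357, 0.32])]
side [341 358] [([0, 0, 80, 59, 2228], [0.415, 0.246]), ([22, 40, 39, 40, 589], [0.378, 0.353]), ([72, 53, 8, 27, 116], [0.309, 0.349])]
side diff [[410, 0, 165, 252, 14237], [378, 181, 21, 30, 460], [397, 211, 7, 8, 33], [388, 212, 8, 9, 46], [283, 263, 26, 42, 881], [211, 321, 35, 49, 850], [221, 326, 13, 4, 31], [324, 332, 40, 73, 1628]]
top diff [[166, 211, 28, 17, 170], [251, 230, 27, 18, 410], [420, 269, 13, 22, 135], [435, 270, 13, 20, 123], [418, 290, 5, 5, 14], [179, 293, 26, 29, 445], [421, 294, 5, 6, 17], [167, 307, 10, 11, 59]]
```

Only the offcut and the cuff differ from the first pictures. The pliers are open as before and the bystanders show no change. Handing in.

```bash
python3 -c "
from bench import bot
print(bot.close_job())"
```

```text
the job is handed in; nothing more can be done
None
```

The job is handed in at about 26 s: the offcut is in the scrap tray, the clip is snapped shut, the pliers have sprung open, and the cuff stands on the rubber pad with nothing else on the table visibly moved.

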